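# Take the slide rack off the latched drain hook and stand it in the rinse tray

## Task

The rack of stained slides has drained: take it off the hook and stand it in the black rinse tray. Two noses on the hook cover the handle bar, so hold the blue middle of the bar and push the bar back against the two red sprung keepers until it is clear of the noses, then lift it up and out over them. Lower the rack all the way to the tray floor before you let go, leave it standing upright there, with the purple jar and the red timer left undisturbed.

Things in the scene. Friction and masses are not known exactly. Their poses are not given: they have to be found in the camera images.
- stand: Drain stand fixed to the bench: grey base 145 x 124 x 8 mm, steel post 94 mm behind the seat, crossbar (its top 3 mm below the seat) 85 to 103 mm behind it, two level steel hook arms running forward. Origin on the bench below hook_seat. z up, -x front (towards the robot), +x back to the post, y along the resting bar. Nothing on it is over 199 mm high.
- hook_seat (a point): Middle between the two seats (flat tops of the hook arms) on which the rack's bar rests, 180 mm above the bench; axes as the stand. The arms are 8 mm thick, centred at y = +-42 mm, 10 mm deep (26 mm round the keeper pivots at x = 18 to 36 mm). In front each has an upright lip at x = -16 to -8 mm that carries the nose.
- hook_nose_left (a point): Middle of the top of the left (+y) nose, 19 mm above the seat; axes as the stand. Each nose is 8 mm wide, covers the bar from x = -16 to +6 mm of the seat and is 6 mm thick (underside 13 mm above the seat). To leave, the bar's underside must rise past this top behind the nose; then the rack comes forward over it by 50 mm or more, until its body is out from under the arms.
- hook_nose_right (a point): Middle of the top of the right (-y) nose; as the left.
- hook_mouth (a point): Where the bar's centre should be, against the keepers, before it is lifted: 17 mm behind (+x) and 5 mm above the seat; axes as the stand. From 13 mm back the bar is clear of the noses; at 23 mm the keepers stop. Lift straight up from here by 22 to 40 mm: enough for the bar to pass the noses, and the slides below stay clear of the arms.
- keeper_left (a joint): Red sprung keeper finger, 34 mm long, just outside the left (+y) arm at y = +50 mm, pivot 27 mm behind and 17 mm below the seat. 0 = shut, leaning forward with its tip right behind the resting bar. Grows (rad) to 0.9 as the bar pushes it back: about 0.28 with the bar 10 mm back, 0.39 at 13 mm, 0.52 at 17 mm. Needs 1 to 4 N and springs shut by itself.
- keeper_right (a joint): The same for the right keeper, at y = -50 mm of the stand.
- bail_grip (a point): Centre of the handle bar of the hanging slide rack (0.2 to 0.45 kg), in the blue grip. The bar lies level along the rack's y (the stand's y at the start): 12 mm wide (x), 10 mm high, 138 mm long, blue over the middle 46 mm. Grip it across the 12 mm, between the hook arms. The handle is rigid; its side wires stand at y = +-66 mm.
- rack_base (a point): Centre of the underside of the slide rack, 155 mm below bail_grip, same axes (z up); it hangs 30 mm above the bench. The rack body is 50 mm (x) by 116 mm (y); its slides reach 81 mm up, so 69 mm are free between slides and bar. When carrying it away, go sideways in front of the stand past the hook arms before turning it: slides and side wires can catch on the lips.
- tray_floor (a point): Black open rinse tray, stuck down to the bench, outside 120 mm (x) by 182 mm (y, its long side) by 69 mm high. This point is the centre of its inner floor, 6 mm above the bench; the rim is 63 mm above it. The floor is about 95 mm (x) by 142 mm (y); the walls lean out a little. The rack fits in only with its y along the tray's y (either way round).
- jar_centre (a point): Bystander: square glass staining jar with purple stain, 63 x 63 x 102 mm; centre.
- timer_centre (a point): Bystander: red bench timer lying flat, 78 x 62 x 17 mm; centre.

How it is judged:
By the outcome, as a careful person would: the job done as asked, in the order asked, and still so for the second after the job is handed in, with the robot touching nothing.
It also fails if it takes over 48 s, if anything falls off the work surface, if the arm or the gripper's body presses on something with over 40 N, if the wrist force passes 120 N, or if a joint passes its speed limit or range.

## Robot

A 6-joint arm with a two-finger parallel gripper is mounted at the origin on a cart in front of the work surface, level with it; the furniture and walls round the work are solid. World frame = base frame: x ahead of the robot, y to its left, z up, the work surface at z = 0. Lengths are in m, angles in rad, forces in N, time in s.
With the tool pointing down it reaches from about 0.35 to 0.925 m from the base axis. Payload 6.4 kg.
Tool frame: the origin (TCP) lies between the finger pads; the fingertips stand 14 mm ahead of it and the grasp point (between the pads) lies 5 mm behind it; z points along the fingers, y is the line along which they close (so a half turn about z gives the same grasp; the last joint's range is limited). The gripper opens to 85 mm and grips with 20 to 120 N. Pads are 22 mm wide; open, the fingers measure 114 mm over their backs; the gripper's body (76 mm by 85 mm) begins 54 mm behind the grasp point. The pads swing forward as they close: fully open they stand 13 mm farther back than shut.
Start: joints at [-1.294, 0.245, 1.558, -0, 1.339, -0.174], TCP at [0.283, -0.585, 0.245] pointing down, gripper open.
Joint ranges: [-3.13, 3.13], [-1.02, 2.26], [0.13, 2.54], [-0.95, 4.09], [0.21, 2.88], [-2.74, 2.74]. Speed limits (rad/s): [2.57, 2.57, 3.14, 3.14, 3.14, 3.14].

## Interface

Orientations are given as a unit quaternion [w, x, y, z].
In Python, from bench import arm gives the robot as it stands. The module is installed in compiled form; this text tells all that it offers.
- The arm moves only by the tool drive_tool, never from a script. Its argument "plan" is a list of rows, each a list of 5 numbers: the opening, from -1 (shut) to 1 (fully open), so that 0 is half open, then the shift along the tool's x, y, z each as a share of 0.3 m, from -1 to 1, then the turn about the tool's z as a share of 60 degrees, from -1 to 1. In form: [[hand, x, y, z, turn], ...]. A call has 1 to 12 rows; each row is the pose to reach, as a shift and turn from the pose commanded when the call began, along the tool's axes at that moment; what a row does not reach only later rows make up. A row lasts 1/10 s, in which the tool goes at most 50 mm and 8.59 degrees, less where a joint would pass 70% of its speed; a pose out of reach is approached as far as the arm can. A call with a number of a shift or a turn outside -1 to 1 is refused whole. A call with a gripper value outside its range is refused whole. The fingers move at their own pace and stop on an object; "newtons" is the grip in N (left out, the last holds). Time passes only in rows, so rows that repeat a pose let the fingers close. It gives the time, the measured TCP pose, the force, the opening and the grip force at its end, in the units of the state.
- arm.state(): the state, without advancing time (a new reading comes with each control period).
- arm.get_image(name): name is "scene" or "top" or "wrist"; returns a dict with "image" (480x640x3 uint8, red, green, blue), "fx", "fy", "cx", "cy" (pixels), "k1" (the pictures are not rectified: a ray, as slopes to the right and down, at radius r is drawn at 1 + k1 r^2 times it, then the intrinsics apply), "rvec" (rotation vector, rad) and "tvec" (3), from world to camera coordinates, as OpenCV has them. Camera axes: x right, y down, z forward; pixel columns grow to the right and rows downward; lengths in m; the calibration is good to about 2 mm. A picture is of the moment at which its call begins. There is no depth.
- arm.job_done(): hands the job in; it is judged then, once.
The state is a dict: "time_s": time; "qpos": joint angles; "qd": joint speeds; "tau": joint torques, N m; "eef_pos": TCP position; "tool_rot": TCP orientation; "wrist_force": force on the tool from outside, world axes, zero at the start; "wrist_torque": the same for the moment, N m; "grip_width": opening from 0.0 (shut) to 1.0 (fully open); "grip_force": force on a finger pad.
Only numpy, scipy, OpenCV 4.12 (cv2) and the standard library are available. Lean on these libraries where they do the work, as an engineer would, in place of code of your own. Each camera call takes 0.05 s, during which the arm holds its last target. There are 200 camera calls.

## Working session

There is one attempt and no reset: what is moved stays moved. The work goes in short steps, Python scripts to look and compute and a tool call to move; the robot and the scene stay as the last step left them, time stands still between calls to the robot, and variables do not carry over. Pictures are saved under pics/ and viewed, at most 11 in all, crops included, and the job is handed in when it is done.

Besides the shell and the picture viewer there is one more tool, called as name([rows], argument=value, ...), one row to a line, values as JSON. drive_tool: Moves the arm, as the interface text tells. Its arguments: {"type":"object","properties":{"plan":{"type":"array"},"newtons":{"type":"number"}},"required":["plan"]}

```bash
mkdir -p pics
cat > h.py <<'E'
import numpy as np, cv2
from bench import arm
def get(n):
    d=arm.get_image(n); return d
def K(d): return np.array([[d['fx'],0,d['cx']],[0,d['fy'],d['cy']],[0,0,1.]])
def ray(d,u,v):
    x=(u-d['cx'])/d['fx'];y=(v-d['cy'])/d['fy'];rd=np.hypot(x,y);r=rd
    for _ in range(30): r=rd/(1+d['k1']*r*r)
    s=r/rd if rd>0 else 1
    R=cv2.Rodrigues(np.array(d['rvec'],float))[0];t=np.array(d['tvec'],float).ravel()
    w=R.T@np.array([x*s,y*s,1.]);return -R.T@t,w/np.linalg.norm(w)
def onz(d,u,v,z):
    o,w=ray(d,u,v);return o+w*(z-o[2])/w[2]
def proj(d,P):
    p,_=cv2.projectPoints(np.array(P,float).reshape(-1,3),np.array(d['rvec'],float),np.array(d['tvec'],float),K(d),np.array([d['k1'],0,0,0.]))
    return p.reshape(-1,2)
def two(d1,p1,d2,p2):
    o1,w1=ray(d1,*p1);o2,w2=ray(d2,*p2)
    s=np.linalg.lstsq(np.c_[w1,-w2],o2-o1,rcond=None)[0]
    a=o1+w1*s[0];b=o2+w2*s[1];return (a+b)/2,np.linalg.norm(a-b)
def save(d,n): cv2.imwrite('pics/'+n+'.png',d['image'][:,:,::-1])
E
python3 - <<'E'
from h import *
import pickle
ds={}
for n in('scene','top'):
    d=get(n);ds[n]=d;save(d,n+'0');print(n,d['fx'],d['k1'],ray(d,320,240))
pickle.dump(ds,open('d0.pkl','wb'))
s=arm.state();print(s['tool_rot'],s['eef_pos'],s['time_s'])
E
```

```text
scene 615.8477312052414 -0.14608312588403052 (array([-0.28299004,  1.16096954,  0.84601193]), array([ 0.54643248, -0.69415497, -0.46857276]))
top 476.11237275229234 -0.04839124691764328 (array([0.51823958, 0.10126827, 1.25754598]), array([ 0.05217886,  0.01653675, -0.99850083]))
[-8.83498618e-04  9.74705921e-01  2.23489563e-01 -3.93420644e-05] [ 0.28307079 -0.58459361  0.24428202] 0.1
```

View pics/scene0.png

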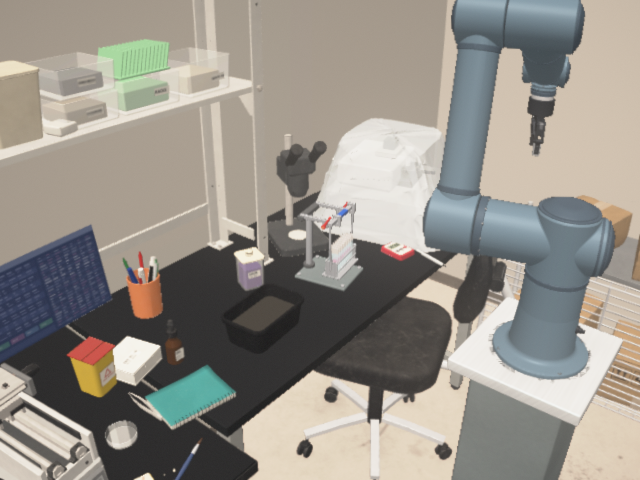

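View pics/top0.png

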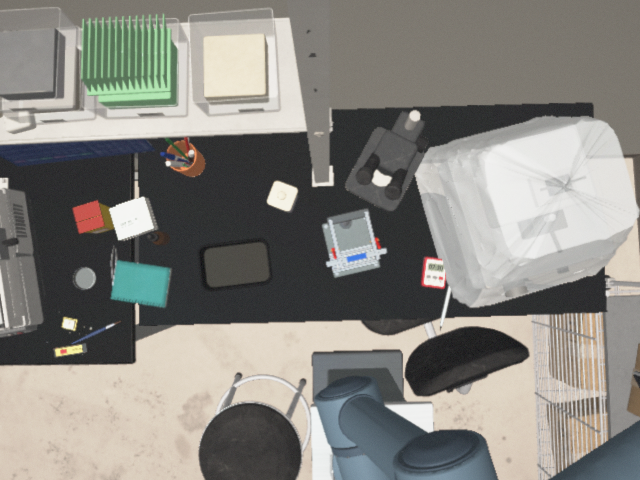

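Scene view: blue grip at about (345,211), tray at (262,318). Top view: grip (356,257), tray (236,264), jar (283,195), timer (434,272). Next step is crops for accuracy.

Run:
```python
from h import *
import pickle
ds=pickle.load(open('d0.pkl','rb'));c={}
for n in ds:
    im=ds[n]['image'];hsv=cv2.cvtColor(im,cv2.COLOR_RGB2HSV)
    m=cv2.inRange(hsv,(108,150,110),(125,255,255)); 
    k,l,st,ce=cv2.connectedComponentsWithStats(m)
    box=(300,230,400,290) if n=='top' else (320,190,370,230)
    g=[(st[i][4],tuple(ce[i]),i) for i in range(1,k) if box[0]<ce[i][0]<box[2] and box[1]<ce[i][1]<box[3]]
    a,p,i=max(g);c[n]=p;ys,xs=np.where(l==i)
    if n=='top':
        r=cv2.minAreaRect(np.c_[xs,ys].astype(np.float32));print(r);bp=cv2.boxPoints(r)
        for q in bp: print(onz(ds[n],*q,.19))
    print(n,a,p)
print('top onz',onz(ds['top'],*c['top'],.19)); print(two(ds['top'],c['top'],ds['scene'],c['scene']))
for n,(u,v) in dict(jar=(283,195),timer=(434,272)).items(): print(n,onz(ds['top'],u,v,.1 if n=='jar' else .017))
im=ds['top']['image'][170:310,190:450]
g=np.clip(im.astype(float)*1.0,0,255)
g=(255*(g/255)**.5).astype(np.uint8)
cv2.imwrite('pics/crop1.png',cv2.resize(g,None,fx=3,fy=3,interpolation=cv2.INTER_CUBIC)[:,:,::-1])
```

```text
scene 14 (np.float64(342.57142857142856), np.float64(211.64285714285714))
((356.35296630859375, 256.9117736816406), (3.8805696964263916, 17.70509910583496), 75.96376037597656)
[0.5337102  0.05899668 0.19      ]
[0.54217259 0.02028274 0.19      ]
[0.53369466 0.01847077 0.19      ]
[0.52523625 0.05716611 0.19      ]
top 71 (np.float64(356.2535211267606), np.float64(256.90140845070425))
top onz [0.53373308 0.03895167 0.19      ]
(array([0.53242261, 0.03804317, 0.19094481]), np.float64(0.003230358738122772))
jar [0.69201391 0.20801443 0.1       ]
timer [ 0.49110311 -0.17128481  0.017     ]
```

View pics/crop1.png

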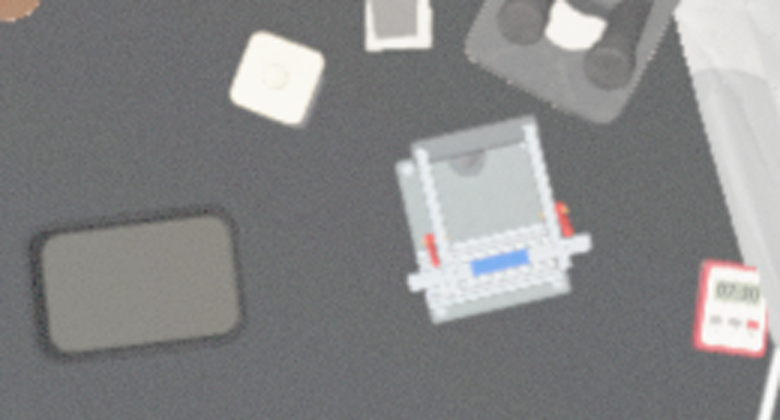

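```bash
cat >> h.py <<'E'
def rel(T,yaw_x=None):
    """shift rows (share of .3 m) and turn (share of 60deg) from present pose to TCP T with tool x at world angle yaw_x(deg)"""
    from scipy.spatial.transform import Rotation as Rn
    s=arm.state();w,x,y,z=s['tool_rot'];R=Rn.from_quat([x,y,z,w]).as_matrix()
    a=np.degrees(np.arctan2(R[1,0],R[0,0]))
    print('t',s['time_s'],'eef',np.round(s['eef_pos'],4),'xang',round(a,1),'F',np.round(s['wrist_force'],1),'w',round(s['grip_width'],3),round(s['grip_force'],1))
    for t in np.atleast_2d(T):
        print(' shift',np.round(R.T@(t-s['eef_pos'])/.3,3), 'turn',None if yaw_x is None else np.round(((a-yaw_x+180)%360-180)/60,3))
E
python3 - <<'E'
from h import *
import pickle
ds=pickle.load(open('d0.pkl','rb'));d=ds['top']
A=onz(d,190+410/3,170+283/3,.185);B=onz(d,190+590/3,170+243/3,.185)
print('bar',A,B,np.linalg.norm(A-B),'mid',(A+B)/2,'yaw',np.degrees(np.arctan2(-(A-B)[0],(A-B)[1])))
g=cv2.cvtColor(d['image'],cv2.COLOR_RGB2GRAY)[225:300,195:280];print(g[37,::3],g[::3,42])
m=(cv2.GaussianBlur(g,(3,3),0)>38).astype(np.uint8)
k,l,st,ce=cv2.connectedComponentsWithStats(m);i=l[37,42];print(st[i])
ys,xs=np.where(l==i);r=cv2.minAreaRect(np.c_[xs+195,ys+225].astype(np.float32))
P=np.array([onz(d,*q,.069) for q in cv2.boxPoints(r)]);print(r,P,P.mean(0),[np.linalg.norm(P[j]-P[(j+1)%4]) for j in range(4)])
rel([[.33,-.30,.245],[.40,0,.245]],102.5)
E
```

```text
bar [0.51907197 0.10564089 0.185     ] [ 0.54502384 -0.03007989  0.185     ] 0.13817970699634424 mid [0.53204791 0.0377805  0.185     ] yaw 10.825149813936488
[48 44 23 47 79 77 78 77 75 79 77 77 77 78 78 78 72 75 76 76 79 77 79 76
 67 38 48 51 45] [47 45 46 51 48 42 28 75 80 75 77 78 76 77 76 78 78 75 77 77 35 37 50 49
 53]
[   0    0   85   75 5967]
((237.0, 262.0), (74.0, 84.0), 90.0) [[0.62775583 0.43573834 0.069     ]
 [0.62112849 0.22275405 0.069     ]
 [0.43644008 0.22723846 0.069     ]
 [0.44173445 0.43839091 0.069     ]] [0.53176471 0.33103044 0.069     ] [np.float64(0.2130873708758671), np.float64(0.18474283798944313), np.float64(0.21121881803606907), np.float64(0.18604029492502863)]
t 0.1 eef [ 0.2831 -0.5846  0.2443] xang 25.8 F [ 1.   0.5 -0.3] w 1.001 0.0
 shift [ 0.554 -0.786 -0.001] turn -1.278
 shift [ 1.200e+00 -1.584e+00  1.000e-03] turn -1.278
```

drive_tool([
  [1,0.55,-0.79,-0.1,-0.9],
  [1,0.55,-0.79,-0.1,-0.9],
  [1,0.55,-0.79,-0.1,-0.9],
  [1,0.55,-0.79,-0.1,-0.9],
  [1,0.55,-0.79,-0.1,-0.9],
  [1,0.55,-0.79,-0.1,-0.9],
  [1,0.55,-0.79,-0.1,-0.9],
])

```text
time_s: 0.8
eef_pos: [0.329, -0.2962, 0.2754]
tool_rot: [0.0, 0.764, 0.645, 0.0]
wrist_force: [0.4, -0.9, -0.7]
grip_width: 0.995
grip_force: 0.0
```

Run:
```python
from h import *
import pickle
ds=pickle.load(open('d0.pkl','rb'));d=ds['top']
rel([[.45,.02,.275],[.53,.038,.25]],101.3)
g=cv2.cvtColor(d['image'],cv2.COLOR_RGB2GRAY)[225:300,195:280]
m=(cv2.GaussianBlur(g,(3,3),0)>60).astype(np.uint8)
k,l,st,ce=cv2.connectedComponentsWithStats(m);i=l[37,42]
ys,xs=np.where(l==i);r=cv2.minAreaRect(np.c_[xs+195,ys+225].astype(np.float32))
P=np.array([onz(d,*q,.069) for q in cv2.boxPoints(r)]);print(r,P,P.mean(0),[np.linalg.norm(P[j]-P[(j+1)%4]) for j in range(4)])
```

```text
t 0.8 eef [ 0.329  -0.2962  0.2754] xang 80.3 F [ 0.4 -0.9 -0.7] w 0.995 0.0
 shift [1.107 0.219 0.002] turn -0.35
 shift [1.211 0.472 0.085] turn -0.35
((236.35389709472656, 264.330810546875), (38.450767517089844, 62.38947296142578), 82.87498474121094) [[0.56617146 0.41609994 0.069     ]
 [0.58101611 0.25911727 0.069     ]
 [0.48536132 0.24932646 0.069     ]
 [0.47018782 0.40550429 0.069     ]] [0.52568418 0.33251199 0.069     ] [np.float64(0.1576829743335768), np.float64(0.09615455250163824), np.float64(0.15691318467874382), np.float64(0.096566702334726)]
```

drive_tool([
  [1,0.98,0.1,0,-0.35],
  [1,0.98,0.1,0,-0.35],
  [1,0.98,0.1,0,-0.35],
  [1,0.98,0.1,0,-0.35],
  [1,0.98,0.1,0,-0.35],
  [0.2,0.98,0.25,0,-0.35],
  [0.2,0.98,0.25,0,-0.35],
  [0.2,0.98,0.25,0,-0.35],
  [0.2,0.98,0.25,0,-0.35],
])

```text
time_s: 1.7
eef_pos: [0.4537, -0.0237, 0.2748]
tool_rot: [-0.001, 0.637, 0.771, -0.0]
wrist_force: [-0.3, 0.3, -0.4]
grip_width: 0.599
grip_force: 0.0
```

Run:
```python
from h import *
import pickle
d=get('wrist');save(d,'w1');pickle.dump(d,open('w1.pkl','wb'));rel([.532,.038,.25],101.3);print(ray(d,320,240))
m=cv2.inRange(cv2.cvtColor(d['image'],cv2.COLOR_RGB2HSV),(105,130,90),(125,255,255))
k,l,st,ce=cv2.connectedComponentsWithStats(m);i=1+st[1:,4].argmax();ys,xs=np.where(l==i);r=cv2.minAreaRect(np.c_[xs,ys].astype(np.float32));print(r,st[i])
P=np.array([onz(d,*q,.19) for q in cv2.boxPoints(r)]);print(P,P.mean(0))
```

```text
t 1.75 eef [ 0.4535 -0.0241  0.2749] xang 100.8 F [-0.8  0.2 -0.4] w 0.596 0.0
 shift [0.154 0.296 0.083] turn -0.008
(array([0.43979597, 0.05155957, 0.40363172]), array([ 0.04702076, -0.28907894, -0.95614979]))
((463.1799621582031, 188.760009765625), (23.563905715942383, 72.2009048461914), 5.906140327453613) [ 449  154   30   71 1630]
[[0.5287537  0.01338842 0.19      ]
 [0.52009843 0.05728874 0.19      ]
 [0.53463727 0.05876043 0.19      ]
 [0.5442365  0.01475824 0.19      ]] [0.53193147 0.03604896 0.19      ]
```

View pics/w1.png

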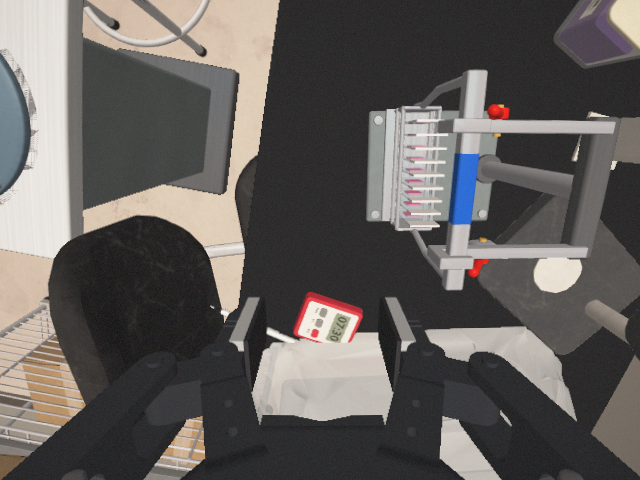

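Wrist view: blue grip at (463,188), bar ends near (475,70) and (454,290), so the bar's yaw is about 11.5° and its centre about (0.532, 0.037). Next I move over it and descend.

drive_tool([
  [0.2,0.152,0.296,0,-0.012],
  [0.2,0.152,0.296,0,-0.012],
  [0.2,0.152,0.296,0,-0.012],
  [0.2,0.152,0.296,0,-0.012],
  [0.2,0.152,0.296,0.12,-0.012],
  [0.2,0.152,0.296,0.24,-0.012],
  [0.2,0.152,0.296,0.315,-0.012],
  [0.2,0.152,0.296,0.315,-0.012],
])

```text
time_s: 2.55
eef_pos: [0.5294, 0.0366, 0.1776]
tool_rot: [-0.003, 0.633, 0.774, -0.002]
wrist_force: [-0.5, 0.4, 0.2]
grip_width: 0.6
grip_force: 0.0
```

Run:
```python
from h import *
d=get('wrist');save(d,'w2');rel([.532,.037,.18],101.5)
m=cv2.inRange(cv2.cvtColor(d['image'],cv2.COLOR_RGB2HSV),(105,130,70),(125,255,255))
k,l,st,ce=cv2.connectedComponentsWithStats(m);i=1+st[1:,4].argmax();ys,xs=np.where(l==i);r=cv2.minAreaRect(np.c_[xs,ys].astype(np.float32));print(r,st[i])
P=np.array([onz(d,*q,.19) for q in cv2.boxPoints(r)]);print(P,P.mean(0))
```

```text
t 2.6 eef [0.5312 0.0366 0.1801] xang 101.4 F [ 0.2 -0.1  0.5] w 0.6 0.0
 shift [0.001 0.003 0.   ] turn -0.001
((331.4999694824219, 338.9999694824219), (97.99998474121094, 30.999996185302734), 90.0) [ 316  290   32   99 3037]
[[0.52329784 0.05729134 0.19      ]
 [0.53456874 0.05960291 0.19      ]
 [0.54439337 0.01619442 0.19      ]
 [0.53185147 0.0135946  0.19      ]] [0.53352785 0.03667082 0.19      ]
```

View pics/w2.png

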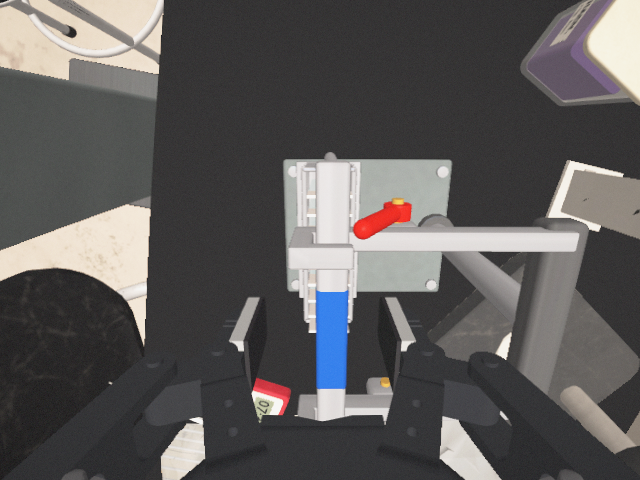

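The bar (blue, centred at (331,339)) lies parallel to and between the pads. I close on it.

drive_tool([
  [-0.3,0,0.006,0,0],
  [-1,0,0.006,0,0],
  [-1,0,0.006,0,0],
  [-1,0,0.006,0,0],
  [-1,0,0.006,0,0],
  [-1,0,0.006,0,0],
  [-1,0,0.006,0,0],
  [-1,0,0.006,0,0],
], newtons=70)

```text
time_s: 3.4
eef_pos: [0.5353, 0.0377, 0.183]
tool_rot: [0.001, 0.632, 0.775, 0.0]
wrist_force: [-3.9, -1.6, 6.2]
grip_width: 0.119
grip_force: 68.5
```

drive_tool([
  [-1,0,0.012,-0.004,0],
  [-1,0,0.024,-0.004,0],
  [-1,0,0.036,-0.004,0],
  [-1,0,0.048,-0.004,0],
  [-1,0,0.058,-0.004,0],
  [-1,0,0.058,-0.004,0],
  [-1,0,0.058,-0.004,0],
])

```text
time_s: 4.1
eef_pos: [0.5501, 0.0412, 0.183]
tool_rot: [-0.002, 0.632, 0.775, -0.002]
wrist_force: [-10.1, -2.0, 8.3]
grip_width: 0.124
grip_force: 69.1
```

Run:
```python
from h import *
d=get('wrist');save(d,'w3');rel([.549,.04,.18],101.5)
```

```text
t 4.15 eef [0.5501 0.0412 0.183 ] xang 101.6 F [-11.6  -2.5   8. ] w 0.12 69.1
 shift [-0.003 -0.004  0.01 ] turn 0.001
```

View pics/w3.png

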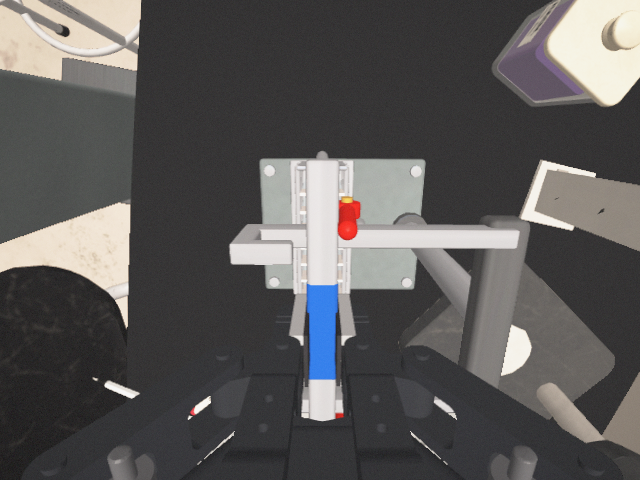

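The nose tip (col 292) is clear of the bar's front edge (col 307) and the keeper is pushed back. I lift straight up.

drive_tool([
  [-1,0,0.058,-0.02,0],
  [-1,0,0.058,-0.04,0],
  [-1,0,0.058,-0.06,0],
  [-1,0,0.058,-0.08,0],
  [-1,0,0.058,-0.1,0],
  [-1,0,0.058,-0.112,0],
  [-1,0,0.058,-0.112,0],
  [-1,0,0.058,-0.112,0],
])

```text
time_s: 4.95
eef_pos: [0.5688, 0.0451, 0.2157]
tool_rot: [0.0, 0.632, 0.775, 0.0]
wrist_force: [-0.5, -0.2, -3.1]
grip_width: 0.123
grip_force: 70.5
```

Run:
```python
from h import *
d=get('wrist');save(d,'w4');rel([.549,.04,.215],101.5)
```

```text
t 5.0 eef [0.5687 0.0451 0.2154] xang 101.6 F [-0.8 -0.5 -3.4] w 0.124 70.5
 shift [-0.004 -0.068  0.001] turn 0.001
```

View pics/w4.png

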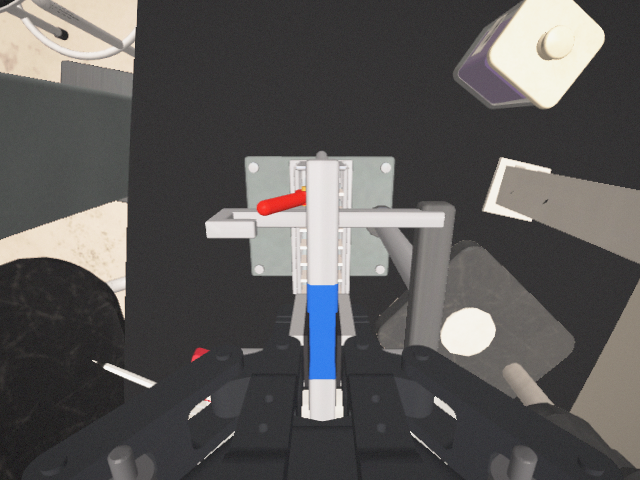

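My shift carried on from the last commanded pose, so the bar ended about 34 mm back. It is clear of the noses and both keepers have sprung shut behind or below it, with no contact force. Now I bring it forward over the noses.

drive_tool([
  [-1,0,-0.03,0,0],
  [-1,0,-0.07,0,0],
  [-1,0,-0.11,0,0],
  [-1,0,-0.15,0,0],
  [-1,0,-0.19,0,0],
  [-1,0,-0.23,0,0],
  [-1,0,-0.27,0,0],
  [-1,0,-0.31,0,0],
  [-1,0,-0.35,0,0],
  [-1,0,-0.38,0,0],
  [-1,0,-0.38,0,0],
])

```text
time_s: 6.1
eef_pos: [0.456, 0.0221, 0.2155]
tool_rot: [0.0, 0.633, 0.774, 0.0]
wrist_force: [0.7, -0.8, -2.1]
grip_width: 0.118
grip_force: 70.5
```

Run:
```python
from h import *
d=get('scene');cv2.imwrite('pics/s5.png',cv2.resize(d['image'][150:350,200:466],None,fx=3,fy=3)[:,:,::-1]);rel([[.461,.023,.265],[.50,.20,.265],[.526,.332,.265]],95.4)
```

```text
t 6.15 eef [0.4567 0.0221 0.2157] xang 101.5 F [ 0.8 -0.3 -2.9] w 0.122 70.5
 shift [-0.     0.015 -0.164] turn 0.102
 shift [ 0.552  0.26  -0.164] turn 0.102
 shift [ 0.966  0.433 -0.164] turn 0.102
```

View pics/s5.png

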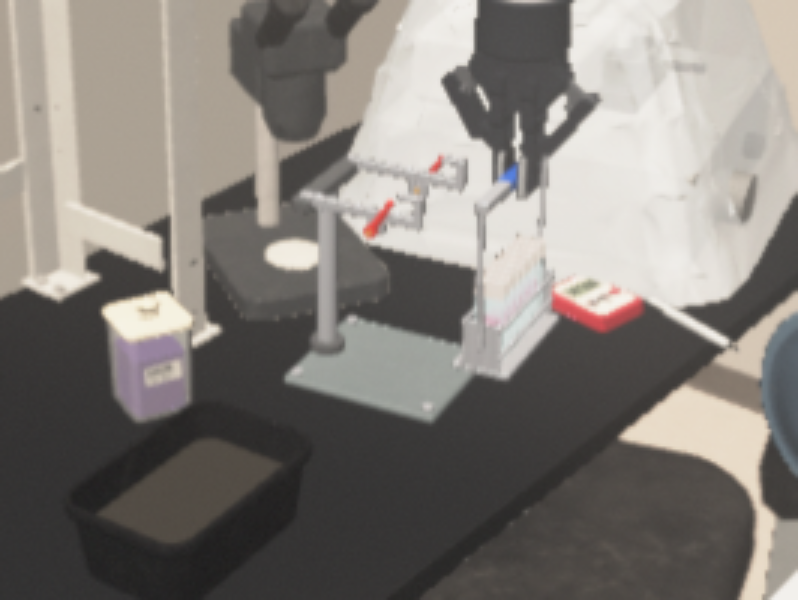

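Rack hangs upright, free in front of the stand. The bright patch in the tray is its floor. I move up and sideways.

drive_tool([
  [-1,0.02,0,-0.04,0],
  [-1,0.08,0,-0.09,0],
  [-1,0.16,0,-0.14,0],
  [-1,0.24,0,-0.17,0],
  [-1,0.32,0,-0.17,0],
  [-1,0.4,0,-0.17,0],
  [-1,0.48,0,-0.17,0],
  [-1,0.54,0,-0.17,0],
  [-1,0.58,0,-0.17,0],
  [-1,0.6,0,-0.17,0],
  [-1,0.6,0,-0.17,0],
])

```text
time_s: 7.25
eef_pos: [0.4211, 0.1991, 0.2669]
tool_rot: [0.0, 0.632, 0.775, 0.0]
wrist_force: [-0.6, -1.1, -2.8]
grip_width: 0.119
grip_force: 70.5
```

Run:
```python
from h import *
import pickle
ds=pickle.load(open('d0.pkl','rb'));c={}
rois={'top':(195,225,280,300),'scene':(215,280,310,350)}
for n,(a,b,e,f) in rois.items():
    d=ds[n];g=cv2.GaussianBlur(cv2.cvtColor(d['image'],cv2.COLOR_RGB2GRAY)[b:f,a:e],(3,3),0)
    m=(g>(60 if n=='top' else 45)).astype(np.uint8)
    k,l,st,ce=cv2.connectedComponentsWithStats(m);i=l[(f-b)//2,(e-a)//2]
    ys,xs=np.where(l==i);q=np.array([onz(d,u+a,v+b,.006)[:2] for u,v in zip(xs,ys)],np.float32)
    c[n]=ce[i]+[a,b];print(n,st[i],c[n],'floor',cv2.minAreaRect(q),q.mean(0))
print(two(ds['top'],c['top'],ds['scene'],c['scene']))
d=get('wrist');save(d,'w6');pickle.dump(d,open('w6.pkl','wb'))
rel([[.526,.332,.265],[.526,.344,.265]],95.4)
```

```text
top [  10   18   64   44 2353] [236.40203995 264.32724182] floor ((0.5260868072509766, 0.3446252644062042), (0.10147173702716827, 0.16498088836669922), 5.401954174041748) [0.5260264  0.34447154]
scene [  16   14   69   39 1337] [263.51757666 313.05609574] floor ((0.5715190768241882, 0.28126034140586853), (0.08835360407829285, 0.17138074338436127), 5.156623363494873) [0.56963617 0.2920565 ]
(array([0.52605549, 0.33644187, 0.04832517]), np.float64(0.0008316410859676672))
t 7.3 eef [0.4212 0.1985 0.2668] xang 101.6 F [ 0.1 -0.1 -3.4] w 0.122 70.5
 shift [0.366 0.432 0.006] turn 0.103
 shift [0.405 0.44  0.006] turn 0.103
```

View pics/w6.png

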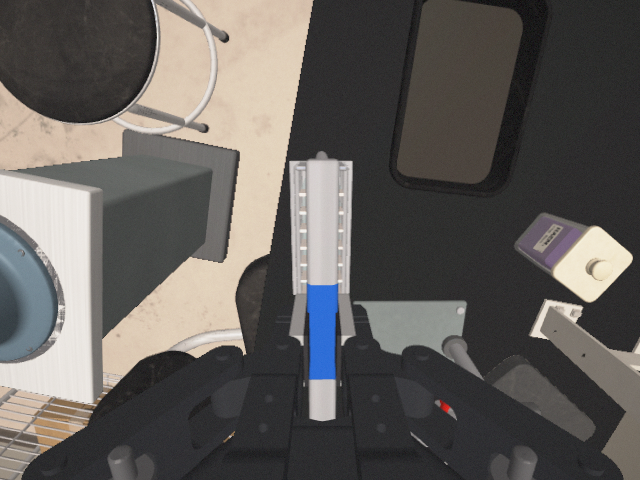

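drive_tool([
  [-1,0.04,0.03,0,0.02],
  [-1,0.1,0.1,0,0.05],
  [-1,0.17,0.19,0,0.08],
  [-1,0.24,0.28,0,0.103],
  [-1,0.31,0.36,0,0.103],
  [-1,0.36,0.42,0,0.103],
  [-1,0.38,0.434,0,0.103],
  [-1,0.38,0.434,0,0.103],
  [-1,0.38,0.434,0,0.103],
])

```text
time_s: 8.2
eef_pos: [0.5254, 0.3354, 0.2664]
tool_rot: [-0.0, 0.673, 0.739, -0.001]
wrist_force: [0.4, 0.8, -2.7]
grip_width: 0.124
grip_force: 70.5
```

Run:
```python
from h import *
import pickle
t=pickle.load(open('d0.pkl','rb'))['top'];w=pickle.load(open('w6.pkl','rb'))
print('edge',two(t,(270.3,262.3),w,(448,183)))
d=get('wrist');pickle.dump(d,open('w7.pkl','wb'))
im=(255*(d['image']/255.)**.5).astype(np.uint8);cv2.imwrite('pics/w7.png',im[:,:,::-1])
rel([.526,.337,.2],95.4)
```

```text
edge (array([0.53025458, 0.25123336, 0.06673931]), np.float64(0.009136048543911708))
t 8.25 eef [0.5253 0.3354 0.2665] xang 95.3 F [ 1.4  0.3 -2.8] w 0.119 70.5
 shift [0.005 0.003 0.222] turn -0.001
```

View pics/w7.png

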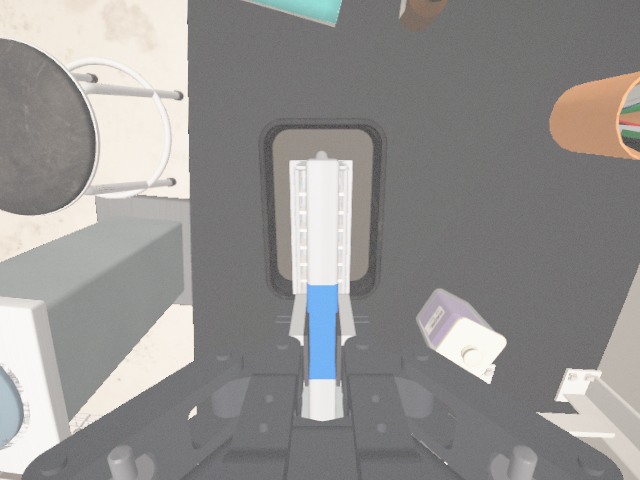

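Tray seen below the rack, aligned: outer rim cols 262–386, rows 119–299; floor patch cols 273–373, rows 129–282.

Run:
```python
from h import *
import pickle
w=pickle.load(open('w7.pkl','rb'))
for z,(a,b,c,e) in((.069,(262,386,119,299)),(.006,(273,373,129,282)),(.03,(273,373,129,282))):
    P=np.array([onz(w,u,v,z)[:2] for u,v in((a,c),(b,c),(b,e),(a,e))]);print(z,P.mean(0),np.linalg.norm(P[1]-P[0]),np.linalg.norm(P[2]-P[1]))
g=cv2.cvtColor(w['image'],cv2.COLOR_RGB2GRAY);print('row220',g[220,250:295:2],g[220,355:400:2]);print('col285',g[105:140:2,283],g[270:310:2,283])
```

```text
0.069 [0.52719888 0.33634052] 0.11112011703244551 0.17853368362754873
0.006 [0.52704419 0.32809719] 0.10769662367982484 0.17932605721150047
0.03 [0.5265416 0.3332643] 0.10105477088256216 0.16826668288744334
row220 [ 61  55  55  56  56  52  45  48  48  30  22  35  36  73  80  82  80  82
  80  82 105 223 214] [82 83 80 85 82 83 82 77 32 29 27 37 43 51 47 53 53 56 52 52 52 54 52]
col285 [54 56 56 57 53 55 50 43 47 48 26 32 24 77 85 86 84 82] [82 80 82 75 36 41 35 37 37 44 38 42 42 58 46 54 56 55 57 55]
```

drive_tool([
  [-1,0.002,0.006,0.05,0],
  [-1,0.002,0.006,0.1,0],
  [-1,0.002,0.006,0.15,0],
  [-1,0.002,0.006,0.2,0],
  [-1,0.002,0.006,0.25,0],
  [-1,0.002,0.006,0.29,0],
  [-1,0.002,0.006,0.32,0],
  [-1,0.002,0.006,0.335,0],
  [-1,0.002,0.006,0.345,0],
  [-1,0.002,0.006,0.345,0],
])

```text
time_s: 9.25
eef_pos: [0.5276, 0.3372, 0.1632]
tool_rot: [0.0, 0.673, 0.739, 0.0]
wrist_force: [-0.6, -0.1, -3.0]
grip_width: 0.121
grip_force: 70.5
```

drive_tool([
  [-1,0,0,0.005,0],
  [-1,0,0,0.01,0],
  [-1,0,0,0.014,0],
  [-1,0,0,0.018,0],
  [-1,0,0,0.018,0],
  [-1,0,0,0.018,0],
])

```text
time_s: 9.85
eef_pos: [0.528, 0.3371, 0.1588]
tool_rot: [0.0, 0.673, 0.739, 0.001]
wrist_force: [-0.7, -2.4, 3.6]
grip_width: 0.125
grip_force: 71.3
```

Contact at the expected floor height (bar 2 mm above TCP, as at the grasp). Release.

drive_tool([
  [-0.6,0,0,0,0],
  [-0.4,0,0,0,0],
  [-0.2,0,0,0,0],
  [0,0,0,0,0],
  [0,0,0,0,0],
  [0,0,0,0,0],
], newtons=20)

```text
time_s: 10.45
eef_pos: [0.5275, 0.3372, 0.1576]
tool_rot: [-0.0, 0.673, 0.739, -0.0]
wrist_force: [0.9, -0.9, 0.3]
grip_width: 0.495
grip_force: 0.0
```

drive_tool([
  [0,0,0,-0.06,0],
  [0,0,0,-0.14,0],
  [0,0,0,-0.24,0],
  [0,0,0,-0.36,0],
  [0,0,0,-0.48,0],
  [0,0,0,-0.48,0],
  [0,0,0,-0.48,0],
])

```text
time_s: 11.15
eef_pos: [0.5278, 0.3373, 0.3029]
tool_rot: [0.0, 0.673, 0.739, 0.001]
wrist_force: [-0.3, -0.4, -0.6]
grip_width: 0.501
grip_force: 0.0
```

Run:
```python
from h import *
d=get('scene');c=d['image'][170:370,180:446];c=(255*(c/255.)**.6).astype(np.uint8)
cv2.imwrite('pics/s8.png',cv2.resize(c,None,fx=3,fy=3)[:,:,::-1]);rel([.4,.2,.3])
```

```text
t 11.2 eef [0.5272 0.337  0.3011] xang 95.4 F [ 0.   0.1 -1.4] w 0.504 0.0
 shift [-0.415 -0.465  0.004] turn None
```

View pics/s8.png

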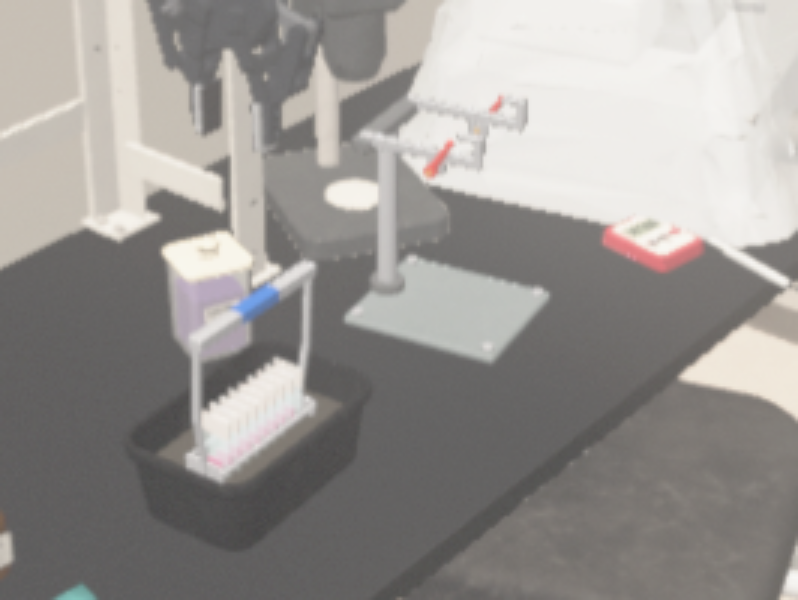

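The rack stands upright in the tray, gripper clear, jar and timer untouched.

```bash
python3 -c "
from bench import arm
print(arm.job_done())"
```

```text
the job is handed in; nothing more can be done
None
```

The rack is off the hook and standing upright on the tray floor, the gripper is clear, the purple jar and red timer were not touched, and the job was handed in at about 11 s; one mis-entered shift took the bar about 34 mm back during the lift instead of straight up, with no contact force afterwards.

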